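# Pump up the cake airbrush's air tank

## Robot

A 6-joint arm with a two-finger parallel gripper is mounted at the origin on the work surface. World frame = base frame: x ahead of the robot, y to its left, z up, the work surface at z = 0. Lengths are in mm, angles in rad, forces in N, time in s.
With the tool pointing down it reaches from about 375 to 925 mm from the base axis. Payload 5.7 kg.
Tool frame: the origin (TCP) lies on the centre line of the jaws, within the pads' length; the fingertips stand 17 mm ahead of it and the grasp point (between the pads) lies 2 mm behind it; z points along the fingers, y is the line along which they close (so a half turn about z gives the same grasp; the last joint's range is limited). The gripper opens to 85 mm and grips with 20 to 120 N. Pads are 22 mm wide; open, the fingers measure 114 mm over their backs; the gripper's body (76 mm by 85 mm) begins 54 mm behind the grasp point. The pads swing forward as they close: fully open they stand 13 mm farther back than shut.
Start: joints at [-1.322, 0.359, 1.51, -0, 1.272, -0.115], TCP at [213.48, -560.704, 224.867] pointing down, gripper open.
Joint ranges: [-2.97, 2.97], [-1.01, 2.36], [0.21, 2.38], [-0.96, 4.11], [0.2, 2.71], [-2.98, 2.98]. Speed limits (rad/s): [2.39, 2.39, 3.14, 3.14, 3.14, 3.14].

## Interface

Orientations are given as a rotation vector (axis times angle).
In Python, from rig import read_state, viewer, env gives the robot as it stands. The module is installed in compiled form; this text tells all that it offers.
- The arm moves only by the tool step_arm, never from a script. Its argument "targets" is a list of rows, each a list of 5 numbers: the finger opening in cm, from 0 to 8.54, then the shift along the tool's x, y, z in cm, then the turn about the tool's z in units of 5 degrees (1.0 is 5 degrees). In form: [[grip, tx, ty, tz, turn], ...]. A call has exactly 10 rows; each row is the pose to reach, as a shift and turn from the pose commanded when the call began, along the tool's axes at that moment; what a row does not reach only later rows make up. A row lasts 1/12 s, in which the tool goes at most 41.7 mm and 7.16 degrees, less where a joint would pass 70% of its speed; a pose out of reach is approached as far as the arm can. A call with a gripper value outside its range is refused whole. The fingers move at their own pace and stop on an object; "newtons" is the grip in N (left out, the last holds). Time passes only in rows, so rows that repeat a pose let the fingers close, or fill a call up. It gives the time, the measured TCP pose, the force, the opening and the grip force at its end, in the units of the state.
- read_state(): the state, without advancing time (a new reading comes with each control period).
- viewer.snapshot(name): name is "side" or "top"; returns a dict with "image" (400x640x3 uint8, blue, green, red), "fx", "fy", "cx", "cy" (pixels), "cam_to_world" (4x4, takes a point from camera to world coordinates). Camera axes: x right, y down, z forward; pixel columns grow to the right and rows downward; lengths in mm; the calibration is good to about 2 mm. A picture is of the moment at which its call begins. There is no depth.
- env.finish_job(): hands the job in; it is judged then, once.
The state is a dict: "time": time; "qpos": joint angles; "qd": joint speeds; "effort": joint torques, N m; "ee_pos": TCP position; "eef_rot": TCP orientation; "ft_force": force on the tool from outside, world axes, zero at the start; "wrist_torque": the same for the moment, N m; "grip_width": finger opening in mm; "grasp_force": force on a finger pad.
Only numpy, scipy, OpenCV 4.12 (cv2) and the standard library are available. Lean on these libraries where they do the work, as an engineer would, in place of code of your own. Each camera call takes 0.05 s, during which the arm holds its last target. There are 200 camera calls.

## Task

Pump up the air tank for the cake airbrush: with the fingertips press the orange plunger all the way down and let it spring all the way back up, again and again, until the red-capped indicator pin stands fully out and its green band shows. Press only: do not pull the plunger up, do not touch the indicator pin, and leave the cup, bottles, nozzle and other things on the table where they are. Finish with the plunger back up.

Things in the scene. Friction and masses are not known exactly. Their poses are not given: they have to be found in the camera images.
- knob_top (a point): centre of the flat top of the orange plunger knob (a round mushroom 50 mm in diameter and 18 mm thick on a steel stem 16 mm in diameter); z up. At rest 148 mm above the table, 122 mm when fully pressed. It moves straight down with the plunger
- plunger (a joint): travel of the plunger in m: 0 at rest (up), 0.026 pressed to its stop, negative if pulled up. Spring 0.4 N per mm, 10 N at the stop; it springs back by itself in 0.3 s. Each full stroke (beyond 0.023, then back under 0.003 for 0.2 s) lifts the pin about 8 mm (the first 2 to 10 mm): three or four in all. Shorter strokes may lift nothing. More strokes once the pin is out change nothing
- pin_top (a point): centre of the top of the red cap (16 mm in diameter) of the indicator pin, 105 mm from the plunger's axis on the same white housing; 99 mm above the table when the pin is right in, 133 mm when fully out
- pin (a joint): how far the indicator pin has risen, in m: 0 right in, 0.034 fully out (0.033 to 0.035 after a full stroke), with the green band above its brass bush. It starts between 0 and 0.012 and stays where pumping has brought it
- pump: air tank: white box-shaped housing with a blue stripe on a rubber foot, fixed to the table; 124 mm (its x) by 214 mm (its y), its flat top at 85 mm. Origin at the centre of its underside. The plunger stands at its own y = -50 mm, the pin at y = +55 mm, both at x = 0; the gauge is on its front (-x)
- colour_red: bystander: red food-colour bottle, 32 mm in diameter, 70 mm tall, behind the tank; origin at the centre of its underside
- colour_blue: bystander: blue food-colour bottle, 32 mm in diameter, 70 mm tall, behind the tank; origin at the centre of its underside
- cup: bystander: white cup, 76 mm in diameter, 85 mm tall, beside the tank; origin at the centre of its underside
- nozzle: bystander: steel piping nozzle, a cone 34 mm wide and 45 mm tall, beside the tank; origin at the centre of its underside
- spatula: bystander: spatula with a black handle lying flat on the table to the right, along its own x; origin at its underside
- phone: bystander: white phone 145 x 71 x 9 mm lying flat to the left; origin at the centre of its underside

How it is judged:
By the outcome, as a careful person would: the job done as asked, in the order asked, and still so for the second after the job is handed in, with the robot touching nothing.
It also fails if it takes over 42 s, if anything falls off the work surface, if the arm or the gripper's body presses on something with over 40 N, if the wrist force passes 120 N, or if a joint passes its speed limit or range.

## Working session

There is one attempt and no reset: what is moved stays moved. The work goes in short steps, Python scripts to look and compute and a tool call to move; the robot and the scene stay as the last step left them, time stands still between calls to the robot, and variables do not carry over. Pictures are saved under pics/ and viewed, at most 10 in all, crops included, and the job is handed in when it is done.

Besides the shell and the picture viewer there is one more tool, called after "Emit:" as name(argument=value, ...) on one line, values as JSON. step_arm: Moves the arm, as the interface text tells. Its arguments: {"type":"object","properties":{"targets":{"type":"array","items":{"type":"array","items":{"type":"number"}}},"newtons":{"type":"number"}},"required":["targets"]}

```bash
mkdir -p pics
cat > h.py <<'E'
import numpy as np,cv2
from rig import read_state,viewer,env
from scipy.spatial.transform import Rotation as R
def ray(s,u,v):
    T=np.array(s["cam_to_world"]);d=T[:3,:3]@[(u-s["cx"])/s["fx"],(v-s["cy"])/s["fy"],1];return T[:3,3],d
def onz(s,u,v,z):
    o,d=ray(s,u,v);return o+d*(z-o[2])/d[2]
def proj(s,p):
    c=np.linalg.inv(np.array(s["cam_to_world"]))@np.r_[p,1];return s["fx"]*c[0]/c[2]+s["cx"],s["fy"]*c[1]/c[2]+s["cy"]
def blobs(s,lo,hi,amin=30):
    m=cv2.inRange(cv2.cvtColor(s["image"],cv2.COLOR_BGR2HSV),lo,hi)
    n,l,st,c=cv2.connectedComponentsWithStats(m)
    return [(st[i].tolist(),c[i].round(1).tolist()) for i in range(1,n) if st[i][4]>=amin]
E
python3 - <<'E'
from h import *
S={n:viewer.snapshot(n) for n in("side","top")}
for n,s in S.items():
    cv2.imwrite(f"pics/{n}0.png",s["image"])
    print(n,np.round(s["cam_to_world"],2).tolist())
    print("orange",blobs(s,(6,120,90),(22,255,255))); print("red",blobs(s,(0,120,70),(5,255,255)),blobs(s,(174,120,70),(180,255,255)))
t=read_state();print({k:np.round(v,3).tolist() for k,v in t.items()});print(R.from_rotvec(t["eef_rot"]).as_matrix().round(3))
E
```

```text
side [[1.0, -0.07, 0.06, 497.0], [-0.09, -0.6, 0.8, -936.57], [-0.02, -0.8, -0.6, 791.98], [0.0, 0.0, 0.0, 1.0]]
orange [([332, 98, 66, 39, 1791], [364.5, 118.1]), ([341, 142, 44, 10, 236], [362.7, 146.9]), ([306, 186, 18, 16, 193], [314.2, 193.7])]
red [([346, 219, 9, 8, 55], [350.1, 222.8])] []
top [[0.12, -0.97, 0.21, 314.83], [-0.99, -0.11, 0.03, -5.15], [-0.0, -0.21, -0.98, 1123.66], [0.0, 0.0, 0.0, 1.0]]
orange [([119, 71, 82, 75, 3654], [160.0, 108.3]), ([321, 189, 18, 17, 242], [329.7, 197.2]), ([289, 195, 9, 9, 42], [293.4, 199.1]), ([47, 317, 131, 83, 4028], [112.5, 355.2])]
red [([329, 172, 9, 8, 43], [332.9, 176.3])] []
{'time': 0.1, 'qpos': [-1.322, 0.359, 1.511, 0.0, 1.272, -0.115], 'qd': [0.001, -0.001, -0.002, -0.001, 0.001, 0.002], 'effort': [0.001, -52.865, -27.935, 0.0, 0.005, -0.0], 'ee_pos': [213.343, -560.13, 224.132], 'eef_rot': [-3.088, -0.568, 0.0], 'ft_force': [-0.149, -0.422, -0.358], 'wrist_torque': [0.017, 0.015, 0.009], 'grasp_force': 0.0, 'grip_width': 85.468}
[[ 0.935  0.356 -0.   ]
 [ 0.356 -0.935  0.002]
 [ 0.    -0.002 -1.   ]]
```

View pics/side0.png

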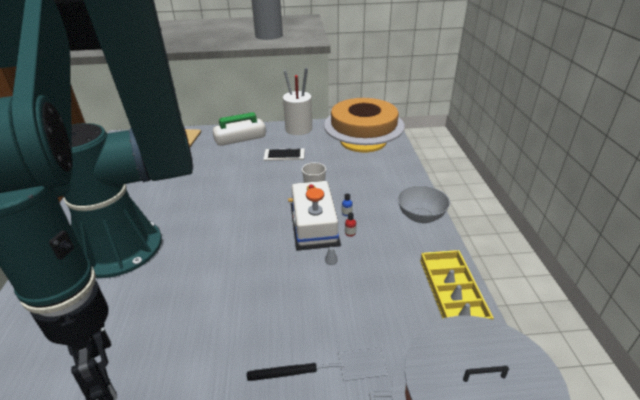

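View pics/top0.png

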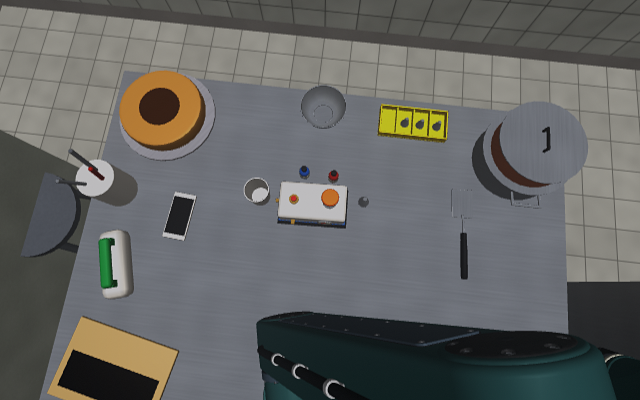

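Both views show the tank. The knob is at top (330,197) and side (315,194). The pin cap is at top (293,199), partly hidden behind the knob in the side view. The arm is well clear of the tank.

Run:
```python
from h import *
S={n:viewer.snapshot(n) for n in("side","top")}
k=onz(S["top"],329.7,197.2,146);print("knob top",k, "proj side",proj(S["side"],k))
o1,d1=ray(S["top"],329.7,197.2);o2,d2=ray(S["side"],315,194.5)
a=np.linalg.lstsq(np.c_[d1,-d2],o2-o1,rcond=None)[0];p,q=o1+d1*a[0],o2+d2*a[1];print("tri",p,q)
for z in(99,105,111):
    pn=onz(S["top"],293.4,199.1,z);print("pin",z,pn,np.linalg.norm((pn-k)[:2]))
for c in((329.7,197.2),):
    print([onz(S["top"],c[0]+dx,c[1],146)[:2].round(1) for dx in(-9,9)])
t=read_state();M=R.from_rotvec(t["eef_rot"]).as_matrix()
print("yaw of pump y",np.degrees(np.arctan2(*(pn-k)[:2])))
print("tool shift cm",M.T@(np.array([k[0],k[1],148+17+40])-t["ee_pos"])/10)
cv2.imwrite("pics/c.png",np.hstack([cv2.resize(S["side"]["image"][160:250,270:370],None,fx=4,fy=4),cv2.resize(S["top"]["image"][160:250,240:340],None,fx=4,fy=4)]))
```

```text
knob top [546.89490435  -5.961931   146.        ] proj side (np.float64(313.08443851591295), np.float64(191.98300091620817))
tri [549.09387203  -5.96960871 136.73621645] [551.73285652  -5.6844222  137.3624025 ]
pin 99 [540.19541328  97.91027732  99.        ] 104.08803409499808
pin 105 [538.87573615  97.30678541 105.        ] 103.57960632861901
pin 111 [537.55605902  96.7032935  111.        ] 103.0890990990274
[array([544. ,  18.8]), array([549.8, -30.7])]
yaw of pump y -5.197552404135144
tool shift cm [ 50.89359937 -39.93604646   1.99003188]
```

View pics/c.png

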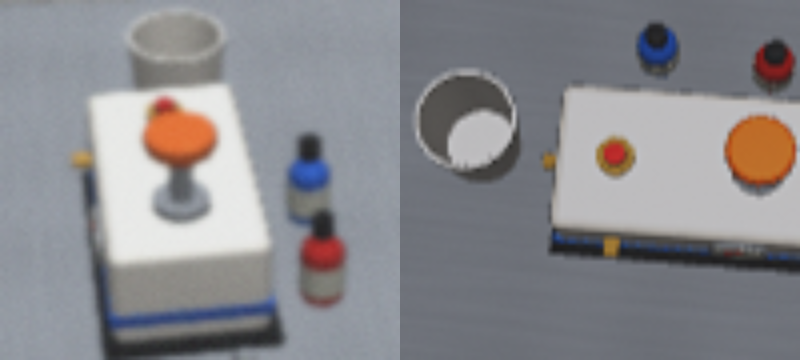

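The triangulated point matches the given geometry: the pin is 104 mm from the knob and the height is plausible. The target is the knob at about (547.5, -6). I'll move over with the fingers closing.

Emit:
step_arm(targets=[[0,1.5,-1.2,0,0],[0,4,-3.1,0,0],[0,7,-5.5,0,0],[0,10,-7.8,0,0],[0,13,-10.2,0,0],[0,16,-12.6,0,0],[0,19,-14.9,0,0],[0,22,-17.3,0,0],[0,25,-19.6,0,0],[0,27,-21.2,0,0]], newtons=20)

```text
time: 1.03
ee_pos: [391.2, -263.5, 224.9]
eef_rot: [-3.088, -0.569, -0.001]
ft_force: [0.3, 0.0, -0.2]
grip_width: -0.2
grasp_force: 0.0
```

Emit:
step_arm(targets=[[0,2.5,-2,0,0],[0,5.5,-4.3,0,0],[0,8.5,-6.6,0,0],[0,11.5,-9,0,0],[0,14.5,-11.3,0,0],[0,17.5,-13.7,0,0],[0,20,-15.7,0,0],[0,22,-17.3,0,0],[0,23.5,-18.4,0,0],[0,23.9,-18.7,0,0]])

```text
time: 1.87
ee_pos: [548.6, -4.1, 224.8]
eef_rot: [-3.088, -0.572, -0.001]
ft_force: [0.2, -0.3, -0.1]
grip_width: -0.2
grasp_force: 0.0
```

```bash
cat > st.py <<'E'
from h import *
t=read_state();M=R.from_rotvec(t["eef_rot"]).as_matrix()
print({k:np.round(t[k],2).tolist() for k in("time","ee_pos","eef_rot","ft_force","grip_width")})
print("shift to knob cm, tip at 148:",(M.T@(np.array([547.5,-6,165])-t["ee_pos"])/10).round(2))
E
python3 st.py
python3 - <<'E'
from h import *
S={n:viewer.snapshot(n) for n in("side","top")}
cv2.imwrite("pics/d.png",np.hstack([cv2.resize(S["side"]["image"][100:250,240:390],(400,400)),cv2.resize(S["top"]["image"][120:270,240:390],(400,400))]))
E
```

```text
{'time': 1.87, 'ee_pos': [548.57, -4.1, 224.79], 'eef_rot': [-3.09, -0.57, -0.0], 'ft_force': [0.25, -0.29, -0.11], 'grip_width': -0.16}
shift to knob cm, tip at 148: [-0.17  0.14  5.98]
```

View pics/d.png

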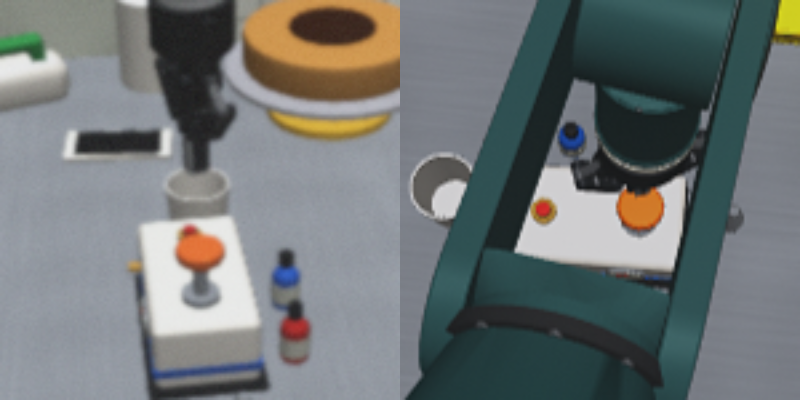

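The fingers are closed and hang over the knob, with the tip at side crop (197,165) and the knob at (200,250). Next I'll descend and press, checking the force.

Emit:
step_arm(targets=[[0,-0.1,0.1,1,0],[0,-0.2,0.1,3,0],[0,-0.2,0.1,4.5,0],[0,-0.2,0.1,5.5,0],[0,-0.2,0.1,6,0],[0,-0.2,0.1,6.5,0],[0,-0.2,0.1,7,0],[0,-0.2,0.1,7.5,0],[0,-0.2,0.1,8,0],[0,-0.2,0.1,8,0]])

```text
time: 2.8
ee_pos: [545.3, -8.3, 144.2]
eef_rot: [-3.089, -0.568, 0.001]
ft_force: [0.5, 0.4, 0.0]
grip_width: 0.1
grasp_force: 0.0
```

```bash
python3 st.py
```

```text
{'time': 2.8, 'ee_pos': [545.26, -8.32, 144.19], 'eef_rot': [-3.09, -0.57, 0.0], 'ft_force': [0.53, 0.41, 0.0], 'grip_width': 0.07}
shift to knob cm, tip at 148: [ 0.29 -0.14 -2.08]
```

The force is zero where about 8 N was expected, so I'll look.

Run:
```python
from h import *
S={n:viewer.snapshot(n) for n in("side","top")}
t=read_state();print(t["ee_pos"],t["ft_force"]);M=R.from_rotvec(t["eef_rot"]).as_matrix()
for n in S:print(n,blobs(S[n],(6,120,90),(22,255,255)),proj(S[n],t["ee_pos"]+M@[0,0,17]))
cv2.imwrite("pics/e.png",np.hstack([cv2.resize(S["side"]["image"][140:240,270:370],(400,400),interpolation=2),cv2.resize(S["top"]["image"][150:250,260:360],(400,400),interpolation=2)]))
```

```text
[545.69321717  -8.2964544  144.91027127] [-0.58606341 -1.0063941   0.71158678]
side [([331, 98, 67, 39, 1784], [364.7, 118.0]), ([341, 142, 44, 10, 223], [362.9, 146.9]), ([306, 189, 18, 13, 151], [314.7, 195.0])] (np.float64(312.8878295277571), np.float64(198.14012708417187))
top [([119, 71, 83, 75, 3738], [160.6, 108.5]), ([323, 199, 16, 8, 77], [330.0, 202.2])] (np.float64(330.30229152546536), np.float64(199.18009415628597))
```

View pics/e.png

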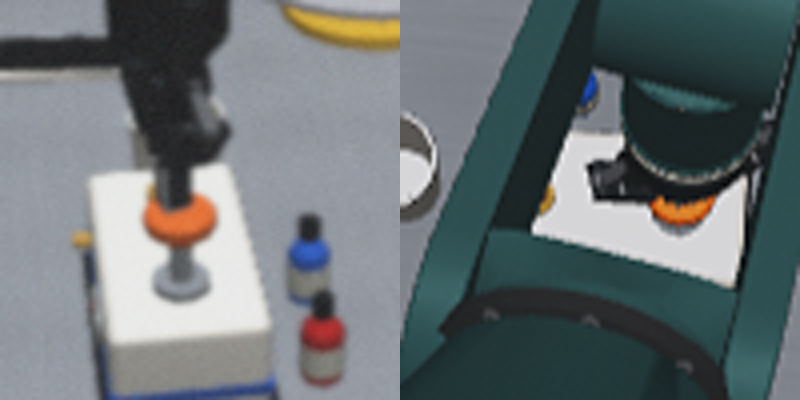

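The knob's bottom edge has not moved (side row 202), and the tip appears just at the knob's top at side (313,192). The tip is therefore higher than I assumed, so I'll go lower gradually.

Emit:
step_arm(targets=[[0,0,0,0.2,0],[0,0,0,0.4,0],[0,0,0,0.6,0],[0,0,0,0.8,0],[0,0,0,1.0,0],[0,0,0,1.0,0],[0,0,0,1.0,0],[0,0,0,1.0,0],[0,0,0,1.0,0],[0,0,0,1.0,0]])

```text
time: 3.73
ee_pos: [546.1, -8.3, 135.2]
eef_rot: [3.09, 0.568, 0.001]
ft_force: [1.4, -1.0, 2.4]
grip_width: -0.0
grasp_force: 1.6
```

```bash
cat > b.py <<'E'
from h import *
s=viewer.snapshot("side");t=read_state();print(np.round(t["ee_pos"],1),np.round(t["ft_force"],1),t["grip_width"],blobs(s,(6,120,90),(22,255,255))[2:])
E
python3 b.py
```

```text
[546.1  -8.3 135.2] [2.3 0.4 3.4] 0.12515653342531413 [([306, 191, 18, 13, 148], [314.8, 197.2])]
```

Contact is confirmed: the knob is moving and the force is about 3 N at TCP z 135. I'll carry on toward the stop.

Emit:
step_arm(targets=[[0,0,0,0.4,0],[0,0,0,0.7,0],[0,0,0,1.0,0],[0,0,0,1.3,0],[0,0,0,1.5,0],[0,0,0,1.7,0],[0,0,0,1.8,0],[0,0,0,1.8,0],[0,0,0,1.8,0],[0,0,0,1.8,0]])

```text
time: 4.62
ee_pos: [546.2, -8.4, 117.8]
eef_rot: [3.09, 0.568, 0.002]
ft_force: [-1.0, 1.1, 10.3]
grip_width: 0.1
grasp_force: 5.1
```

```bash
python3 b.py
```

```text
[546.2  -8.4 117.8] [-0.6  1.1 10.8] -0.12273688683633399 [([307, 196, 17, 13, 143], [315.1, 202.6])]
```

About 10.5 N means it is near the stop. I'll press 2 mm more to confirm.

Emit:
step_arm(targets=[[0,0,0,0.1,0],[0,0,0,0.2,0],[0,0,0,0.2,0],[0,0,0,0.2,0],[0,0,0,0.2,0],[0,0,0,0.2,0],[0,0,0,0.2,0],[0,0,0,0.2,0],[0,0,0,0.2,0],[0,0,0,0.2,0]])

```text
time: 5.5
ee_pos: [546.2, -8.4, 115.9]
eef_rot: [3.089, 0.568, 0.002]
ft_force: [-0.8, 0.4, 10.4]
grip_width: 0.0
grasp_force: 5.5
```

Emit:
step_arm(targets=[[0,0,0,0.1,0],[0,0,0,0.2,0],[0,0,0,0.3,0],[0,0,0,0.3,0],[0,0,0,0.3,0],[0,0,0,0.3,0],[0,0,0,0.3,0],[0,0,0,0.3,0],[0,0,0,0.3,0],[0,0,0,0.3,0]])

```text
time: 6.33
ee_pos: [546.4, -8.4, 115.4]
eef_rot: [3.089, 0.568, 0.004]
ft_force: [-7.8, 1.7, 34.3]
grip_width: 0.2
grasp_force: 16.9
```

```bash
python3 b.py
```

```text
[546.4  -8.4 115.4] [-8.   1.3 33.5] -0.14883416678585784 [([307, 197, 17, 12, 144], [315.0, 203.2])]
```

The stop is at TCP z 116. Now I'll release, then do the next full stroke.

Emit:
step_arm(targets=[[0,0,0,-1.0,0],[0,0,0,-2.5,0],[0,0,0,-4,0],[0,0,0,-4,0],[0,0,0,-4,0],[0,0,0,-4,0],[0,0,0,-4,0],[0,0,0,-4,0],[0,0,0,-4,0],[0,0,0,-4,0]])

```text
time: 7.22
ee_pos: [545.3, -8.3, 151.3]
eef_rot: [-3.089, -0.568, 0.002]
ft_force: [0.6, -0.1, -0.2]
grip_width: 0.2
grasp_force: 0.0
```

```bash
python3 b.py
```

```text
[545.5  -8.3 151.5] [-0.2 -0.1 -0.2] 0.31566208683945346 [([306, 188, 18, 14, 169], [314.5, 194.4])]
```

Emit:
step_arm(targets=[[0,0,0,0.7,0],[0,0,0,1.4,0],[0,0,0,2.1,0],[0,0,0,2.7,0],[0,0,0,3.2,0],[0,0,0,3.6,0],[0,0,0,3.8,0],[0,0,0,3.8,0],[0,0,0,3.8,0],[0,0,0,3.8,0]])

```text
time: 8.1
ee_pos: [546.5, -8.5, 115.5]
eef_rot: [3.089, 0.568, 0.003]
ft_force: [-4.1, 0.4, 20.7]
grip_width: -0.4
grasp_force: 10.1
```

```bash
python3 b.py
```

```text
[546.5  -8.5 115.6] [-3.7  0.5 21. ] -0.608233861824941 [([307, 197, 17, 12, 143], [315.0, 203.1])]
```

Two strokes have reached the stop (21 N). I'll do release/press cycles three and four.

Emit:
step_arm(targets=[[0,0,0,-1.0,0],[0,0,0,-2.5,0],[0,0,0,-3.8,0],[0,0,0,-3.8,0],[0,0,0,-3.8,0],[0,0,0,-3.8,0],[0,0,0,-3.8,0],[0,0,0,-3.8,0],[0,0,0,-3.8,0],[0,0,0,-3.8,0]])

```text
time: 8.98
ee_pos: [545.4, -8.3, 151.4]
eef_rot: [-3.089, -0.568, 0.001]
ft_force: [0.7, 0.8, -0.1]
grip_width: 0.2
grasp_force: 0.0
```

Emit:
step_arm(targets=[[0,0,0,0.7,0],[0,0,0,1.4,0],[0,0,0,2.1,0],[0,0,0,2.7,0],[0,0,0,3.2,0],[0,0,0,3.6,0],[0,0,0,3.8,0],[0,0,0,3.8,0],[0,0,0,3.8,0],[0,0,0,3.8,0]])

```text
time: 9.82
ee_pos: [546.5, -8.5, 115.6]
eef_rot: [3.089, 0.568, 0.003]
ft_force: [-4.8, 0.5, 20.4]
grip_width: 0.2
grasp_force: 10.2
```

Emit:
step_arm(targets=[[0,0,0,-1.0,0],[0,0,0,-2.5,0],[0,0,0,-3.8,0],[0,0,0,-3.8,0],[0,0,0,-3.8,0],[0,0,0,-3.8,0],[0,0,0,-3.8,0],[0,0,0,-3.8,0],[0,0,0,-3.8,0],[0,0,0,-3.8,0]])

```text
time: 10.65
ee_pos: [545.4, -8.3, 151.4]
eef_rot: [-3.089, -0.568, 0.001]
ft_force: [0.4, -0.5, -0.1]
grip_width: -0.1
grasp_force: 0.0
```

Emit:
step_arm(targets=[[0,0,0,0.7,0],[0,0,0,1.4,0],[0,0,0,2.1,0],[0,0,0,2.7,0],[0,0,0,3.2,0],[0,0,0,3.6,0],[0,0,0,3.8,0],[0,0,0,3.8,0],[0,0,0,3.8,0],[0,0,0,3.8,0]])

```text
time: 11.48
ee_pos: [546.5, -8.5, 115.6]
eef_rot: [3.089, 0.568, 0.003]
ft_force: [-4.5, 0.9, 20.8]
grip_width: 0.0
grasp_force: 10.2
```

Emit:
step_arm(targets=[[0,0,0,-1.0,0],[0,0,0,-2.5,0],[0,0,0,-4,0],[0,0,0,-5,0],[0,0,0,-6,0],[0,0,0,-7,0],[0,0,0,-8,0],[0,0,0,-9,0],[0,0,0,-9,0],[0,0,0,-9,0]])

```text
time: 12.32
ee_pos: [546.1, -8.4, 204.5]
eef_rot: [3.089, 0.568, 0.002]
ft_force: [-0.6, -0.2, 0.1]
grip_width: -0.0
grasp_force: 0.0
```

```bash
python3 b.py;python3 - <<'E'
from h import *
S={n:viewer.snapshot(n) for n in("side","top")}
cv2.imwrite("pics/f.png",np.hstack([cv2.resize(S["side"]["image"][140:240,270:370],(400,400),interpolation=2),cv2.resize(S["top"]["image"][150:250,260:360],(400,400),interpolation=2)]))
E
```

```text
[545.6  -8.3 203.9] [-1.4  0.1  0. ] 0.28214293031090043 [([306, 187, 18, 15, 193], [314.3, 193.7])]
```

View pics/f.png

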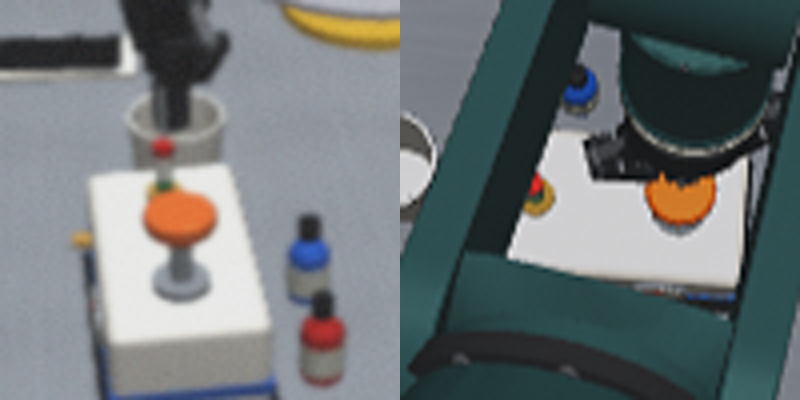

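The pin now stands well out: red cap at side crop (163,147), with the green band showing at (163,185). The knob is back up and the cup and bottles are unmoved. One more full stroke will make sure the pin is at its end, and then I'll check its height.

```bash
cat > p.py <<'E'
from h import *
s=viewer.snapshot("side");b=[x for x in blobs(s,(0,120,70),(5,255,255),8)+blobs(s,(172,120,70),(180,255,255),8) if 300<x[1][0]<325]
print(b,[np.round(proj(s,[538,97.5,z-3]),1).tolist() for z in(125,129,133)])
E
python3 p.py
```

```text
[([308, 175, 5, 4, 17], [310.1, 176.4])] [[307.5, 178.5], [307.5, 177.3], [307.4, 176.1]]
```

Emit:
step_arm(targets=[[0,0,0,2,0],[0,0,0,4,0],[0,0,0,5.5,0],[0,0,0,6.5,0],[0,0,0,7.5,0],[0,0,0,8.2,0],[0,0,0,8.7,0],[0,0,0,9,0],[0,0,0,9,0],[0,0,0,9,0]])

```text
time: 13.35
ee_pos: [544.6, -8.2, 115.6]
eef_rot: [-3.089, -0.569, 0.002]
ft_force: [-8.3, 0.6, 20.1]
grip_width: -0.1
grasp_force: 9.9
```

Emit:
step_arm(targets=[[0,0,0,-1.0,0],[0,0,0,-2.5,0],[0,0,0,-4,0],[0,0,0,-5,0],[0,0,0,-6,0],[0,0,0,-7,0],[0,0,0,-8,0],[0,0,0,-9,0],[0,0,0,-9,0],[0,0,0,-9,0]])

```text
time: 14.18
ee_pos: [546.1, -8.4, 204.4]
eef_rot: [3.089, 0.568, 0.002]
ft_force: [0.3, -0.7, -0.2]
grip_width: 0.2
grasp_force: 0.0
```

```bash
python3 p.py; python3 b.py
```

```text
[([308, 175, 5, 4, 16], [310.0, 176.5])] [[307.5, 178.5], [307.5, 177.3], [307.4, 176.1]]
[545.3  -8.3 203.4] [-0.3  0.3  0.3] 0.1649625993914106 [([306, 187, 18, 15, 192], [314.2, 193.7])]
```

The extra stroke left the pin where it was, so it is fully out. The plunger is up and nothing is touching it.

```bash
python3 -c "
from rig import env
print(env.finish_job())"
```

```text
the job is handed in; nothing more can be done
None
```

The tank is pumped up and the job is handed in: after five full strokes the pin stands fully out with its green band showing, the plunger is back up, and the last views showed the cup and bottles unmoved.

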